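Set the painting turntable to the red mark and brake it

ROBOT

A 6-joint arm with a two-finger parallel gripper is mounted at the origin on the work surface. World frame = base frame: x ahead of the robot, y to its left, z up, the work surface at z = 0. Lengths are in m, angles in degrees, forces in N, time in s.
With the tool pointing down it reaches from about 0.325 to 0.775 m from the base axis. Payload 5.5 kg.
Tool frame: the origin (TCP) lies at the centre of the arm's flange, where the gripper is bolted on; the fingertips stand 182 mm ahead of it and the grasp point (between the pads) lies 163 mm ahead of it; z points along the fingers, y is the line along which they close (so a half turn about z gives the same grasp; the last joint's range is limited). The gripper opens to 88 mm and grips with 3 to 60 N. Pads are 20 mm wide; open, the fingers measure 115 mm over their backs; the gripper's body (75 mm by 178 mm) begins 61 mm behind the grasp point.
Start: joints at [-71.774, 5.22, 70.514, -0, 104.267, -3.249], TCP at [0.22, -0.558, 0.405] pointing down, gripper open.
Joint ranges: [-164.24, 164.24], [-49.07, 125.15], [9.68, 141.18], [-86.29, 266.29], [3.28, 154.24], [-151.56, 151.56]. Speed limits (degrees/s): [147.25, 147.25, 172.46, 180, 180, 180].

INTERFACE

Orientations are given as [roll, pitch, yaw] about the fixed x, y, z axes, in that order (R = Rz(yaw) Ry(pitch) Rx(roll)).
In Python, from station import r gives the robot as it stands. The module is installed in compiled form; this text tells all that it offers. Calls block until the motion is done:
- r.reach(position, orientation): joint-space move of the TCP to a pose.
- r.servo_line(position, rotation=None, speed=0.15): straight line of the TCP; rotation=None keeps the orientation; speed is the mean speed in m/s.
- r.move_joints(angles): joint-space move.
- r.let_go() and r.grab(squeeze=None): open the fingers fully, or close them until they stop; squeeze is the grip in N (None keeps the last).
- r.wait(seconds).
- r.inverse_kinematics(position, orientation): joint angles nearest the present ones, or None.
- r.sense(): the state.
- r.snapshot(name): name is "scene" or "top" or "wrist"; returns a dict with "frame" (480x640x3 uint8, red, green, blue), "fx", "fy", "cx", "cy" (pixels), "R" (3x3) and "t" (3): a world point X has camera coordinates R X + t. Camera axes: x right, y down, z forward; pixel columns grow to the right and rows downward; lengths in m; the calibration is good to about 2 mm. A picture is of the moment at which its call begins. There is no depth.
A pose or a line that the arm cannot do raises r.IKError and nothing moves.
- r.hand_in(): hands the job in; it is judged then, once.
The state is a dict: "clock": time; "joints": joint angles; "joint_vel": joint speeds; "joint_torque": joint torques, N m; "tcp_pos": TCP position; "orientation": TCP orientation; "contact_force": force on the tool from outside, world axes, zero at the start; "torque": the same for the moment, N m; "opening": finger opening in m; "gripper_force": force on a finger pad.
Only numpy, scipy, OpenCV 4.12 (cv2) and the standard library are available. Lean on these libraries where they do the work, as an engineer would, in place of code of your own. Each camera call takes 0.05 s, during which the arm holds its last target. There are 200 camera calls.

TASK

Push the black lever of the painting turntable around its arc until its pointer points at the middle of the red stud on the scale; then, leaving it there, push the orange brake tab fully in towards the turntable's centre. Only push with the fingers: do not grip the lever or the brake tab, and leave the paint jar, the spare hoop and the marker pen where they are.

Things in the scene. Friction and masses are not known exactly. Their poses are not given: they have to be found in the camera images.
- turntable: fixed painting turntable: round plywood board 340 mm wide, 18 mm thick, with a bamboo ring (200 mm wide, top 40 mm above the table, blue painted disc) on a vertical axle. Origin: on the axle at table height, z up. Position and yaw vary. Angle f on it means the direction (-cos f, -sin f) in its own x, y: f = 0 is its -x side, f grows towards its -y side (anticlockwise from above)
- ring (a joint): angle f (rad, as defined for the turntable) at which the ring's lever and pointer stand; limits -0.65 and 1.2. It turns with dry friction, about 2.5 N pushed at the lever, and stays where it is left; no spring, no clicks
- lever_mid (a point): middle of the upright black lever blade on the ring's rim, 118 mm from the axle and 60 mm above the table. The blade is 12 mm thick along the arc, 30 mm long radially (103 to 133 mm from the axle) and stands from 35 to 85 mm above the table; clear beside it down to the ring's top (40 mm above the table)
- pointer (a point): aiming point of the lever's pointer: the point 150 mm from the axle (same radius as the studs), 22 mm above the table, that the short black pointer under the blade points at; the pointer itself ends 143 mm from the axle, straight out along the blade's line
- lever_left: half of the lever blade, its 6 mm on the side of smaller f; origin on the axle at table height, turning with the ring
- lever_right: half of the lever blade, its 6 mm on the side of larger f; origin on the axle at table height, turning with the ring
- stud_red: red round stud, 16 mm across, 4 mm high, fixed on the white scale 150 mm from the axle; origin at the centre of its underside, 18 mm above the table. The red, blue and yellow studs stand at f = -0.45, 0.5 and 1.0 in an order that differs from run to run
- stud_blue: blue stud, same size, on another of the three places
- stud_yellow: yellow stud, same size, on another of the three places
- brake (a joint): travel of the brake slide (m): about 0 open (may start up to 4 mm in), 0.020 fully in against its stop. It slides straight to the axle along f = -1.3, with about 3 N of dry friction, and stays where it is left
- brake_face (a point): middle of the outer face (the one to push) of the upright orange brake tab, 55 mm above the table, 159 mm from the axle when open and 139 mm when fully in. The tab is 50 mm wide across its travel, 12 mm thick along it, and stands from 30 to 80 mm above the table. Its origin's x axis points along the travel, to the axle
- brake_outer: outer half (6 mm) of the brake tab's thickness; origin on the axle line, sliding with the tab
- brake_inner: inner half (6 mm) of the brake tab's thickness; origin on the axle line, sliding with the tab
- paint_jar: closed green paint jar, 52 mm across, 62 mm high, loose on the table beside the turntable; origin at the centre of its underside
- spare_hoop: loose bamboo hoop lying flat, 110 mm across, 12 mm high; origin at the centre of its underside
- marker: loose white marker pen with an orange cap, lying flat, 130 mm long, 15 mm thick; origin at its middle on the table, x along the pen towards the cap
Mind the look-alikes: they are no part of the job. There is more than one size of the marker; the one meant has the size given above.

How it is judged:
By the outcome, as a careful person would: the job done as asked, in the order asked, and still so for the second after the job is handed in, with the robot touching nothing.
It also fails if it takes over 54 s, if anything falls off the work surface, if the arm or the gripper's body presses on something with over 40 N, if the wrist force passes 120 N, or if a joint passes its speed limit or range.

## Working session

There is one attempt and no reset: what is moved stays moved. The work goes in short steps, each a Python script; the robot and the scene stay as the last script left them, time stands still between calls to the robot, and variables do not carry over. Pictures are saved under pics/ and viewed, at most 10 in all, crops included, and the job is handed in when it is done.

```bash
mkdir -p pics; python3 - <<'E'
from station import r
import cv2,pickle
for n in("scene","top"):
    s=r.snapshot(n);pickle.dump(s,open(n+".pkl","wb"));cv2.imwrite(f"pics/{n}0.png",s["frame"][:,:,::-1])
    print(n,s["fx"],s["cx"],s["cy"],s["R"],s["t"])
E
```

```text
scene 559.5636073103755 319.41472706545784 239.33172594835716 [[ 0.80633268  0.59145705 -0.00248295]
 [ 0.32143914 -0.44173378 -0.83758471]
 [-0.49649219  0.67457381 -0.54630183]] [-0.45330753 -0.14426598  1.39693127]
top 543.1826610587051 318.00349548527834 239.17631540978365 [[-0.00288978 -0.99960191 -0.02806552]
 [-0.99041995  0.00673568 -0.13792373]
 [ 0.13805786  0.02739808 -0.99004514]] [-0.01861963  0.59535768  0.98575147]
```

View pics/top0.png

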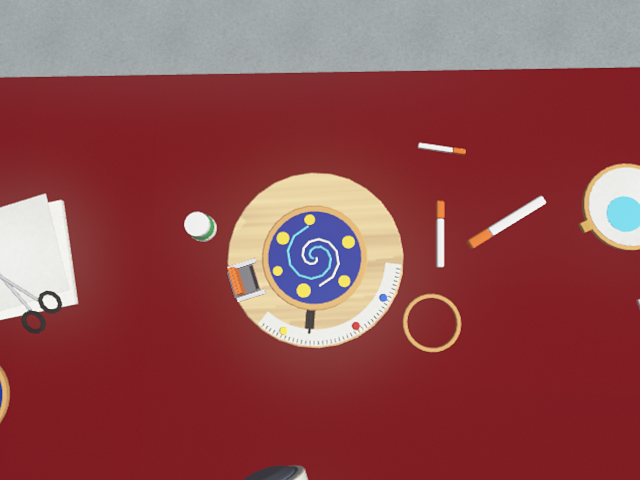

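View pics/scene0.png

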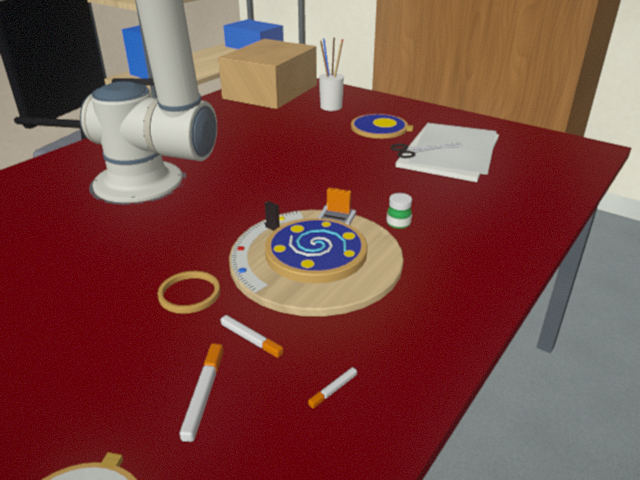

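The top view shows the turntable at about (316,260), the lever at (310,320) and its pointer tip at (309,332). The studs are red (356,326), blue (383,297) and yellow (283,331), and the brake tab is at (237,281).

Look-alikes:
- **Turntable:** small blue plaque (0,395) and cup (625,210).
- **Orange brake tab:** marker caps (440,209), (480,240) and (459,151).
- **Red stud:** the red table.
- **Yellow stud:** the yellow dots on the disc.
- **Black lever:** scissors (45,300).

I choose the parts on the big board. Next I measure them and take a close crop.

```bash
cat > h.py <<'E'
import numpy as np,cv2
from scipy.optimize import least_squares
def ray(s,p):
    d=s["R"].T@np.array([(p[0]-s["cx"])/s["fx"],(p[1]-s["cy"])/s["fy"],1]); return -s["R"].T@s["t"],d/np.linalg.norm(d)
def plane(s,p,z):
    c,d=ray(s,p); return c+d*(z-c[2])/d[2]
def tri(s1,p1,s2,p2):
    (a,u),(b,v)=ray(s1,p1),ray(s2,p2)
    k=np.linalg.lstsq(np.c_[u,-v],b-a,rcond=None)[0]; P,Q=a+k[0]*u,b+k[1]*v
    return (P+Q)/2,np.linalg.norm(P-Q)
def proj(s,X):
    c=s["R"]@X+s["t"]; return np.array([s["fx"]*c[0]/c[2]+s["cx"],s["fy"]*c[1]/c[2]+s["cy"]])
def blob(s,col,near,rad=12):
    """colour centroid of the component nearest a pixel"""
    h,sa,v=cv2.split(cv2.cvtColor(s["frame"],cv2.COLOR_RGB2HSV).astype(int))
    m={"red":((h<6)|(h>174))&(sa>120)&(v>60),"blue":(h>100)&(h<125)&(sa>120)&(v>80),"yellow":(h>20)&(h<33)&(sa>130)&(v>120),
       "orange":(h>6)&(h<17)&(sa>170)&(v>110),"black":(v<60)&(sa<120)}[col].astype(np.uint8)
    yy,xx=np.mgrid[:480,:640]; m[(xx-near[0])**2+(yy-near[1])**2>rad**2]=0
    n,l,st,c=cv2.connectedComponentsWithStats(m)
    if n<2: return None
    i=1+np.argmax(st[1:,4]); return c[i],st[i]
E
python3 - <<'E'
import pickle; from h import *
T,S=[pickle.load(open(n+".pkl","rb")) for n in("top","scene")]
pts={}
for n,a,b in(("red",(356,326),(241,248)),("blue",(383,297),(242,270)),("yellow",(283,331),(282,217))):
    p=blob(T,n,a,8);q=blob(S,n,b,8)
    print(n,p,q)
    if p is None: continue
    pts[n]=plane(T,p[0],.022); print(pts[n], tri(T,p[0],S,q[0]) if q else None)
o=blob(T,"orange",(237,281),22);q=blob(S,"orange",(339,201),20);print("orange",o,q,tri(T,o[0],S,q[0]))
o=blob(T,"black",(310,320),16);q=blob(S,"black",(272,216),18);print("black",o,q,tri(T,o[0],S,q[0]))
f={"yellow":-.45,"red":.5,"blue":1.0}
A=np.array([pts[k][:2] for k in pts]);F=np.array([f[k] for k in pts])
g=lambda v:(v[:2]-.15*np.c_[np.cos(F+v[2]),np.sin(F+v[2])]-A).ravel()
R=least_squares(g,[.6,0,0]);print("fit",R.x,R.fun)
# independent centre: blue painted disc ellipse at z=.04
h,sa,v=cv2.split(cv2.cvtColor(T["frame"],cv2.COLOR_RGB2HSV))
m=((h>105)&(h<135)&(sa>100)).astype(np.uint8);cs=max(cv2.findContours(m,0,1)[0],key=cv2.contourArea)
e=cv2.fitEllipse(cv2.convexHull(cs));print("disc",e,plane(T,e[0],.04))
c=T["frame"][225:365,215:415];cv2.imwrite("pics/crop0.png",cv2.resize(c[:,:,::-1],None,fx=4,fy=4,interpolation=cv2.INTER_CUBIC))
E
```

```text
red (array([355.66666667, 325.5       ]), array([352, 322,   8,   8,  42], dtype=int32)) (array([240.35294118, 247.94117647]), array([238, 247,   6,   3,  17], dtype=int32))
[ 0.43355084 -0.09134274  0.022     ] (array([ 0.4339873 , -0.09091719,  0.02186828]), np.float64(0.0012291385743185704))
blue (array([383.        , 297.24390244]), array([380, 294,   7,   7,  41], dtype=int32)) (array([241.84615385, 269.80769231]), array([239, 268,   7,   5,  26], dtype=int32))
[ 0.48620791 -0.14360794  0.022     ] (array([ 0.48662126, -0.14320801,  0.02193579]), np.float64(0.001154576196780378))
yellow (array([282.84615385, 330.23076923]), array([280, 327,   7,   7,  39], dtype=int32)) (array([281.0625, 217.875 ]), array([279, 216,   5,   4,  16], dtype=int32))
[0.42506481 0.04582508 0.022     ] (array([0.42539939, 0.04615739, 0.02178506]), np.float64(0.0009234918886366786))
orange (array([235.92405063, 280.32489451]), array([227, 267,  18,  27, 237], dtype=int32)) (array([338.484375, 200.584375]), array([326, 187,  25,  26, 320], dtype=int32)) (array([0.51733513, 0.13022355, 0.05656413]), np.float64(0.0001541424105673202))
black (array([309., 332.]), array([309, 332,   1,   1,   1], dtype=int32)) (array([271.66556291, 215.16887417]), array([265, 202,  14,  28, 302], dtype=int32)) (array([0.42880425, 0.00087019, 0.05088315]), np.float64(0.016865228152634863))
fit [ 0.56246091 -0.01445886  0.03725258] [ 4.23776520e-05  1.17246920e-04 -3.51512763e-05 -2.44291647e-06
 -7.22629421e-06 -1.14803969e-04]
disc ((314.1605224609375, 257.0912780761719), (91.19403839111328, 91.76828002929688), 79.81851196289062) [ 0.56137478 -0.01413061  0.04      ]
```

View pics/crop0.png

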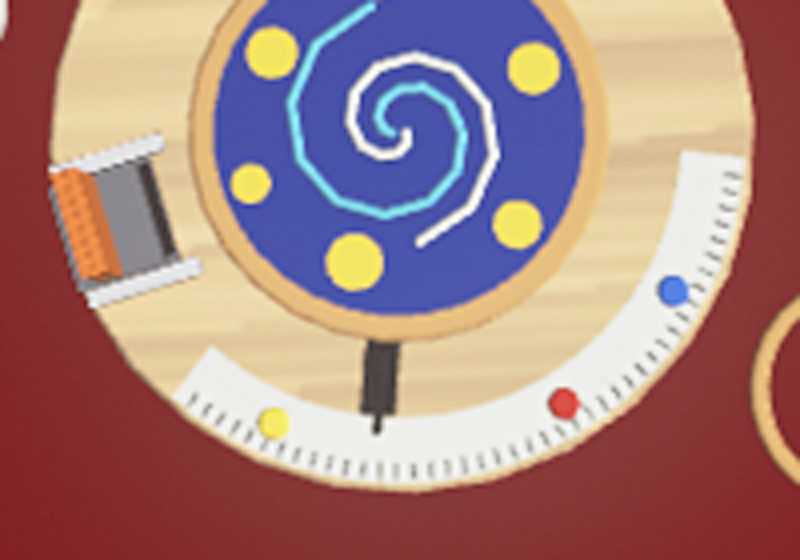

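The crop confirms it: the lever's pointer is at crop (377,432), full frame about (309,333), the red stud is at f=0.5, and the orange tab sits between its rails at left. The stud fit residual is 0.1 mm and triangulated heights match (22 mm). I'll close the fingers, come down on the small-f side of the lever and push to just short of the stud.

```bash
cat >> h.py <<'E'
C=np.array([.5625,-.0145]);YAW=.0373
def pose(f,rad,tip,off=0):
    """tool down, fingertips at height tip, at angle f, shifted off along +f tangent; tool y on the tangent"""
    a=f+YAW; p=C-rad*np.array([np.cos(a),np.sin(a)])+off*np.array([np.sin(a),-np.cos(a)])
    return [p[0],p[1],tip+.182],[180,0,np.degrees(a)]
def ang(X): d=C-X[:2]; return np.arctan2(d[1],d[0])-YAW,np.linalg.norm(d)
E
python3 - <<'E'
import pickle; from h import *; from station import r
T=pickle.load(open("top.pkl","rb"))
f0,rr=ang(plane(T,(309.2,332.5),.022)); print("lever f",f0,rr)
r.grab(5); print("open",r.sense()["opening"],r.sense()["clock"])
off=-(.006+.0135+.012)
r.reach(*pose(f0,.118,.16,off)); r.servo_line(pose(f0,.118,.052,off)[0],speed=.12)
s=r.sense();print(s["tcp_pos"],s["contact_force"],s["clock"])
for f in np.linspace(f0,.46,5):
    p,o=pose(f,.118,.052,-(.0195)); r.servo_line(p,o,speed=.06)
    s=r.sense();print(round(f,3),ang(s["tcp_pos"]),np.round(s["contact_force"],1),s["clock"])
for n in("top","wrist"):
    q=r.snapshot(n);pickle.dump(q,open(n+"1.pkl","wb"));cv2.imwrite(f"pics/{n}1.png",q["frame"][:,:,::-1])
cv2.imwrite("pics/both1.png",np.hstack([cv2.resize(cv2.imread(f"pics/{n}1.png"),(400,300)) for n in("top","wrist")]))
E
```

```text
lever f -0.11199912837255678 0.1421489441866461
open 0.0010127973482879304 1.4417
[0.44746458 0.02569613 0.23491154] [-0.14938005 -0.01220973 -0.66500068] 4.7417
-0.112 (np.float64(-0.2719352674357993), np.float64(0.1194220736892633)) [ 0.3 -0.5 -0.9] 5.0917
0.031 (np.float64(-0.13255873649803457), np.float64(0.11960843116417348)) [0.7 0.  1.3] 5.525
0.174 (np.float64(0.009208952006382082), np.float64(0.11959761944402565)) [ 0.1 -0.2  0.1] 5.9583
0.317 (np.float64(0.15184739044972478), np.float64(0.11958677294369185)) [-1.4  1.  -0.1] 6.3917
0.46 (np.float64(0.29471794622365605), np.float64(0.11958430108721241)) [-0.  -0.8 -0.3] 6.825
```

View pics/both1.png

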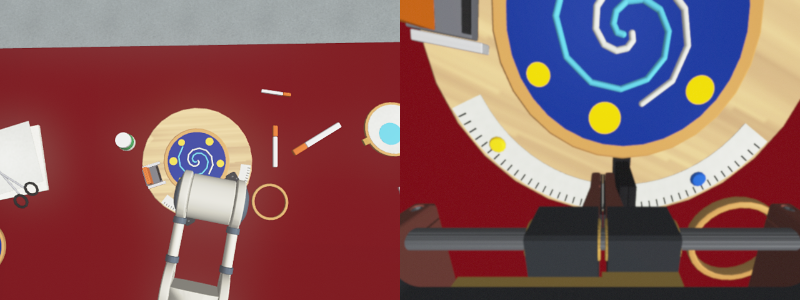

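The wrist view shows the lever pushed next to the fingers, with the pointer hidden behind the gripper and the stud covered. I'll back off, rise, and look from farther out.

```bash
python3 - <<'E'
import pickle; from h import *; from station import r
r.servo_line(pose(.46,.118,.052,-.03)[0],speed=.1)
r.servo_line(pose(.46,.118,.13,-.03)[0],speed=.2)
r.reach(*pose(.2,.215,.19))
s=r.sense();print(s["tcp_pos"],s["clock"])
for n in("top","wrist"):
    q=r.snapshot(n);pickle.dump(q,open(n+"2.pkl","wb"));cv2.imwrite(f"pics/{n}2.png",q["frame"][:,:,::-1])
cv2.imwrite("pics/both2.png",np.hstack([cv2.imread("pics/wrist2.png"),cv2.imread("pics/top2.png")[240:,250:410].repeat(2,0)])[:480,:800])
E
```

```text
[ 0.35352232 -0.06516309  0.37060869] 8.2417
```

View pics/both2.png

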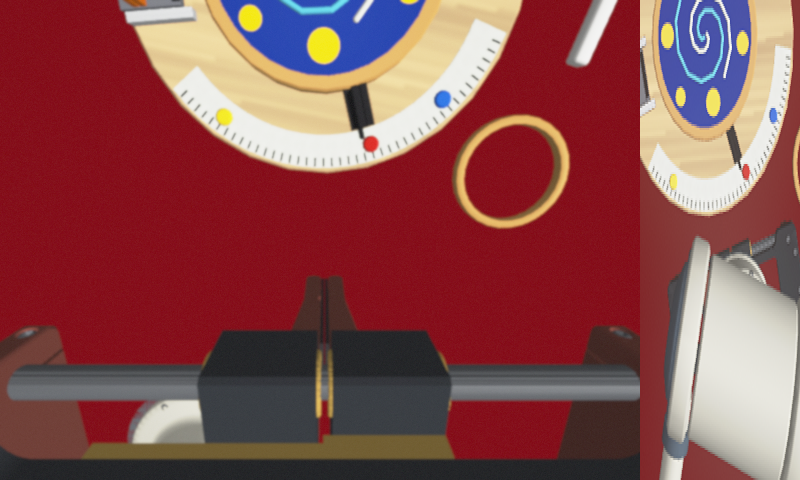

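The wrist view shows the pointer tip at about (362,136), just short of the red stud at (371,144), with blue at (443,99) and yellow at (224,117). I'll measure the remaining angle by sampling darkness along arcs at stud height.

```bash
cat >> h.py <<'E'
def measure(W,pr,pb,py):
    """scale fit from the three studs in a wrist picture, then pointer angle from darkness along arcs"""
    P=np.array([plane(W,blob(W,n,p,14)[0],.022)[:2] for n,p in(("red",pr),("blue",pb),("yellow",py))]);F=np.array([.5,1,-.45])
    g=lambda v:(v[:2]-.15*np.c_[np.cos(F+v[2]),np.sin(F+v[2])]-P).ravel()
    R=least_squares(g,[.56,-.014,.037]);c,y=R.x[:2],R.x[2]
    print("scale",R.x,"res mm",np.abs(R.fun).max()*1e3)
    G=cv2.cvtColor(W["frame"],cv2.COLOR_RGB2GRAY).astype(np.float32)
    out=[];fs=np.arange(.2,.7,.002)
    for rad in(.135,.137,.139,.141):
        uv=np.array([proj(W,np.array([*(c-rad*np.array([np.cos(f+y),np.sin(f+y)])),.022])) for f in fs],np.float32)
        v=cv2.remap(G,uv[:,0],uv[:,1],1).ravel(); w=np.clip(np.median(v)*.75-v,0,None)
        k=np.argmax(w); w[np.abs(fs-fs[k])>.05]=0
        out.append((w@fs/w.sum() if w.sum() else np.nan)); print(rad,round(out[-1],4),"min",v.min(),"med",np.median(v))
    f=np.nanmedian(out); print("pointer f",f,"short mm",(.5-f)*150); return f
E
python3 - <<'E'
import pickle; from h import *
W=pickle.load(open("wrist2.pkl","rb")); measure(W,(371,144),(443,99),(224,117))
E
```

```text
scale [ 0.5618398  -0.01388016  0.03932026] res mm 1.0731081787206596
0.135 0.4546 min 47.41797 med 226.125
0.137 0.4544 min 50.1875 med 238.03467
0.139 0.4548 min 52.703125 med 239.0
0.141 0.4547 min 57.28125 med 238.97607
pointer f 0.4546446303785888 short mm 6.803305443211677
```

```bash
cat > m.py <<'E'
import pickle,sys; from h import *; from station import r
def look(tag):
    for i,f in enumerate((.2,.5)):
        try: r.reach(*pose(f,.215,.19))
        except r.IKError: print("ik",f); continue
        r.wait(.2); W=r.snapshot("wrist"); pickle.dump(W,open(f"w{tag}{i}.pkl","wb")); cv2.imwrite(f"pics/w{tag}{i}.png",W["frame"][:,:,::-1])
        px=[proj(W,np.array([*(C-.15*np.array([np.cos(a+YAW),np.sin(a+YAW)])),.022])) for a in(.5,1,-.45)]
        b=blob(W,"red",px[0],14)[0]
        measure(W,*px)
        X=plane(W,b,.022);print("red stud f by C,YAW",ang(X),b)
E
python3 - <<'E'
from m import *
r.reach(*pose(.46,.118,.13,-.03)); r.servo_line(pose(.46,.118,.052,-.03)[0],speed=.15)
r.servo_line(*pose(.46,.118,.052,-.0195),speed=.06)
r.servo_line(*pose(.505,.118,.052,-.0195),speed=.03); r.wait(.2)
r.servo_line(pose(.505,.118,.052,-.03)[0],speed=.06)
r.servo_line(pose(.505,.118,.13,-.03)[0],speed=.2)
look(3); print(r.sense()["clock"])
W=[cv2.imread(f"pics/w3{i}.png") for i in(0,1)]
import os
cv2.imwrite("pics/c3.png",np.hstack([cv2.resize(w[60:220,270:450],None,fx=2.2,fy=2.2,interpolation=2) for w in W if w is not None]))
E
```

```text
scale [ 0.56186929 -0.0139641   0.03871627] res mm 1.0548883545339962
0.135 0.4998 min 46.25 med 225.64844
0.137 0.4993 min 51.554688 med 238.0
0.139 0.4994 min 49.783203 med 238.92969
0.141 0.4992 min 50.83203 med 238.80127
pointer f 0.49935952401954486 short mm 0.09607139706827028
red stud f by C,YAW (np.float64(0.4948959422775857), np.float64(0.15000799089266828)) [370.62857143 143.52      ]
scale [ 0.56194976 -0.01434337  0.03862431] res mm 1.0484846799371714
0.135 0.4905 min 47.914062 med 222.98438
0.137 0.4905 min 49.0 med 235.07715
0.139 0.4906 min 50.09375 med 236.0
0.141 0.4909 min 52.3125 med 235.97754
pointer f 0.49055680175001976 short mm 1.4164797374970366
red stud f by C,YAW (np.float64(0.4974837758273659), np.float64(0.14994441620307514)) [323.3964497  150.94674556]
12.7667
```

View pics/c3.png

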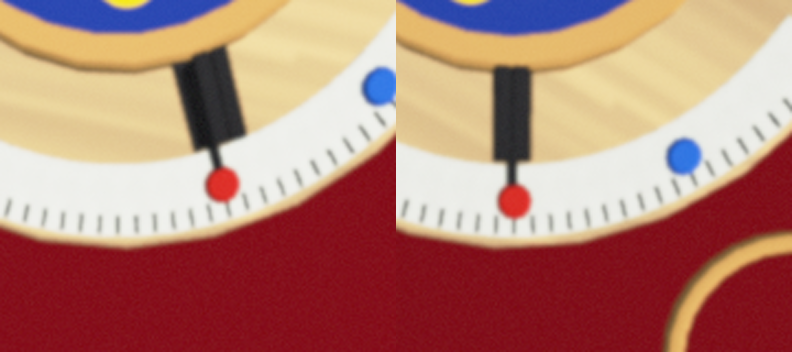

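Both crops show the pointer nearly meeting the red stud. In the head-on view (right) the pointer is at x=511 and the stud at x=514, so it is roughly 1 mm short. I'll nudge by 0.007 rad and look again.

```bash
python3 - <<'E'
from m import *
r.reach(*pose(.49,.118,.13,-.03)); r.servo_line(pose(.49,.118,.052,-.03)[0],speed=.15)
r.servo_line(*pose(.495,.118,.052,-.0195),speed=.05)
r.servo_line(*pose(.512,.118,.052,-.0195),speed=.02); r.wait(.2)
r.servo_line(pose(.505,.118,.052,-.03)[0],speed=.06)
r.servo_line(pose(.505,.118,.13,-.03)[0],speed=.2)
look(4); print(r.sense()["clock"])
for t in("w41","w40"):
    W=pickle.load(open(t+".pkl","rb"));px=proj(W,np.array([*(C-.15*np.array([np.cos(.5373),np.sin(.5373)])),.022]));b=blob(W,"red",px,14)[0]
    # stud centre vs pointer line, fixed C/YAW, pointer dark pixels row by row
    G=cv2.cvtColor(W["frame"],cv2.COLOR_RGB2GRAY)
    Q=[]
    for y in range(int(b[1])-14,int(b[1])-8):
        row=G[y,int(b[0])-14:int(b[0])+14].astype(float);w=np.clip(150-row,0,None)
        if w.sum(): Q.append((w@(np.arange(len(row))+int(b[0])-14)/w.sum(),y))
    print(t,b,np.round(Q,1).tolist(),[np.round(ang(plane(W,q,.022)),4).tolist() for q in Q],ang(plane(W,b,.022)))
W=[cv2.imread(f"pics/w4{i}.png") for i in(0,1)]
cv2.imwrite("pics/c4.png",np.hstack([cv2.resize(w[100:200,270:400],None,fx=3,fy=3,interpolation=2) for w in W]))
E
```

```text
scale [ 0.56184804 -0.01396417  0.03888839] res mm 1.0564771172601324
0.135 0.506 min 46.335938 med 225.82812
0.137 0.5053 min 48.9375 med 238.0
0.139 0.5055 min 52.617188 med 239.0
0.141 0.5051 min 48.3125 med 238.93848
pointer f 0.505411695297198 short mm -0.8117542945796974
red stud f by C,YAW (np.float64(0.49505298745490234), np.float64(0.15003906611784945)) [370.6627907  143.54651163]
scale [ 0.56193974 -0.01436475  0.03863607] res mm 1.025411837628762
0.135 0.4959 min 45.555664 med 223.17773
0.137 0.496 min 45.625977 med 235.0
0.139 0.496 min 50.628906 med 236.0
0.141 0.4965 min 50.734375 med 235.82666
pointer f 0.4960213559043546 short mm 0.5967966143468117
red stud f by C,YAW (np.float64(0.49778058883730936), np.float64(0.15000354281162584)) [323.44378698 151.01183432]
17.2
w41 [323.44378698 151.01183432] [[323.0, 137.0], [323.0, 138.0], [322.9, 139.0], [323.0, 140.0], [323.0, 141.0], [323.1, 142.0]] [[0.4943, 0.1374], [0.4943, 0.1383], [0.4943, 0.1392], [0.4946, 0.1401], [0.4948, 0.141], [0.4951, 0.1419]] (np.float64(0.49778058883730936), np.float64(0.15000354281162584))
w40 [370.6627907  143.54651163] [[367.9, 129.0], [368.2, 130.0], [368.5, 131.0], [368.7, 132.0], [369.0, 133.0], [369.2, 134.0]] [[0.501, 0.1369], [0.5011, 0.1378], [0.5012, 0.1387], [0.5011, 0.1396], [0.501, 0.1405], [0.5011, 0.1415]] (np.float64(0.49505298745490234), np.float64(0.15003906611784945))
```

View pics/c4.png

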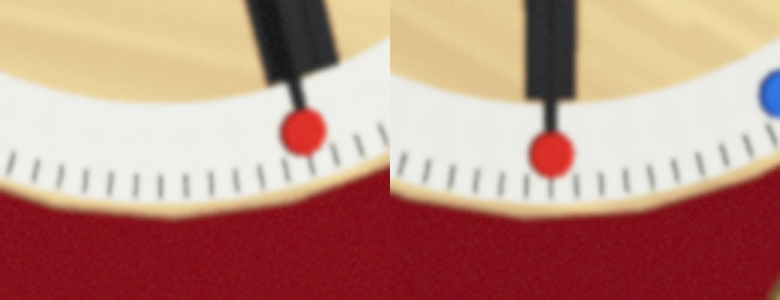

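The pointer now points at the stud's middle within about 0.5 mm in both views. Next is the brake: approach from outside along f=-1.3 and press in small steps until the stop shows in the force.

```bash
python3 - <<'E'
from m import *
F=-1.3
r.servo_line(pose(.5,.215,.22)[0],speed=.2)
p,o=pose(F,.205,.2); r.reach(p,o); r.servo_line(pose(F,.205,.05)[0],speed=.15)
u=np.r_[np.cos(F+YAW),np.sin(F+YAW)]
r.servo_line(pose(F,.172,.05)[0],speed=.08)
for k in range(30):
    rad=.170-.0015*k
    r.servo_line(pose(F,rad,.05)[0],speed=.03); s=r.sense(); fo=-np.array(s["contact_force"][:2])@u
    print(round(rad,4),round(ang(s["tcp_pos"])[1],4),round(fo,1),end="; ")
    if fo>15 or rad<.143: break
r.wait(.3);print(np.round(r.sense()["contact_force"],1))
r.servo_line(pose(F,.205,.05)[0],speed=.1); r.servo_line(pose(F,.205,.16)[0],speed=.2)
r.reach([.3,-.35,.42],[180,0,-50])
s=r.snapshot("top");t=r.snapshot("scene");a=blob(s,"orange",(237,281),22);b=blob(t,"orange",(339,201),24)
X,e=tri(s,a[0],t,b[0]);print("\ntab",X,e,ang(X),r.sense()["clock"])
cv2.imwrite("pics/end.png",np.vstack([cv2.resize(i["frame"][y:y+140,x:x+200,::-1],(400,280),interpolation=2) for i,x,y in((s,215,225),(t,215,170))]))
E
```

```text
Traceback (most recent call last):
station.IKError: the arm cannot take that pose within its joint ranges
```

```bash
cat > b.py <<'E'
from m import *
F=-1.3
def ok(y):
    return all(r.inverse_kinematics(pose(F,a,z)[0],[180,0,y]) is not None for a,z in((.205,.2),(.205,.05),(.14,.05)))
base=pose(F,.2,.2)[1][2]
c=[base+d for d in(0,180,90,-90) if ok(base+d)]; print(base,c,[r.inverse_kinematics(pose(F,.205,.2)[0],[180,0,y]) for y in c])
y=c[0]; half=.0145 if abs(abs(y-base)-90)<1 else .010
r.reach(pose(F,.205,.2)[0],[180,0,y]); r.servo_line(pose(F,.205,.05)[0],speed=.15)
u=np.r_[np.cos(F+YAW),np.sin(F+YAW)]
r.servo_line(pose(F,.162+half,.05)[0],speed=.08)
for k in range(30):
    rad=.160+half-.0015*k
    r.servo_line(pose(F,rad,.05)[0],speed=.03); s=r.sense(); fo=-np.array(s["contact_force"][:2])@u
    print(round(rad,4),round(ang(s["tcp_pos"])[1],4),round(fo,1),end="; ")
    if fo>15 or rad<.133+half: break
r.wait(.3);print(np.round(r.sense()["contact_force"],1))
r.servo_line(pose(F,.205,.05)[0],speed=.1); r.servo_line(pose(F,.205,.16)[0],speed=.2)
r.reach([.3,-.35,.42],[180,0,-50])
s=r.snapshot("top");t=r.snapshot("scene");a=blob(s,"orange",(237,281),22);b=blob(t,"orange",(339,201),24)
X,e=tri(s,a[0],t,b[0]);print("\ntab",X,e,ang(X),r.sense()["clock"])
cv2.imwrite("pics/end.png",np.vstack([cv2.resize(i["frame"][y:y+140,x:x+200,::-1],(400,280),interpolation=2) for i,x,y in((s,215,225),(t,215,170))]))
E
python3 b.py
```

```text
-72.34738079116906 [np.float64(107.65261920883094), np.float64(17.65261920883094), np.float64(-162.34738079116906)] [array([ 1.62083488e+01, -5.46996244e+00,  8.34796194e+01, -2.54444375e-14,
        1.01990343e+02, -1.44427038e+00]), array([ 1.62083488e+01, -5.46996244e+00,  8.34796194e+01, -2.54444375e-14,
        1.01990343e+02,  8.85557296e+01]), array([ 16.20834883,  -5.46996244,  83.47961938,   0.        ,
       101.99034305, -91.44427038])]
0.17 0.1701 0.1; 0.1685 0.1688 2.5; 0.167 0.1672 3.3; 0.1655 0.1654 3.1; 0.164 0.1638 2.5; 0.1625 0.1623 2.3; 0.161 0.1609 3.1; 0.1595 0.1594 1.6; 0.158 0.1579 2.0; 0.1565 0.1564 2.1; 0.155 0.1549 2.5; 0.1535 0.1534 2.4; 0.152 0.1519 3.6; 0.1505 0.1514 8.2; 0.149 0.151 13.0; 0.1475 0.1505 18.1; [-4.8 16.3  0.3]

tab [0.52282817 0.11329061 0.05636926] 0.00025672670163621043 (np.float64(-1.307085613755568), np.float64(0.13380692653207726)) 28.3417
```

View pics/end.png

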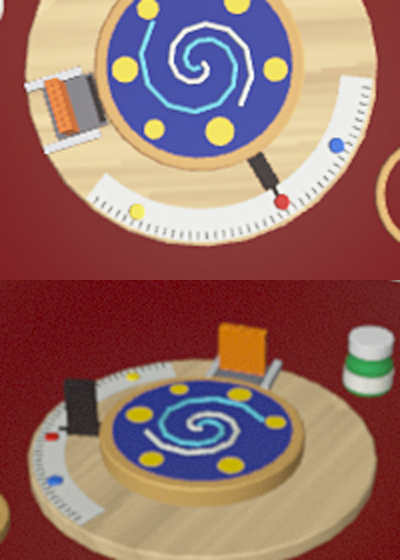

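The end crop shows the pointer still on the red stud (crop 278,198). The brake tab moved about 17–18 mm and then met its stop, with force rising from 3 N to 18 N. The jar and hoop appear where they were.

```bash
python3 -c "
from station import r
r.wait(.3);print(r.hand_in())"
```

```text
the job is handed in; nothing more can be done
None
```

The job is handed in: the lever's pointer stands within about 0.5 mm of the red stud's middle, the brake tab was then pushed in to its stop, and the arm was clear of everything at about 28 s of the 54 s allowed.

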